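# Start the pottery wheel anticlockwise

## Task

Get the pottery wheel running anticlockwise, ready for trimming the bowl, with your fingertips: push the direction rocker over to its end nearer the wheel head, then switch the mains rocker on by pushing down its far end with the white bar, and only then press the flat start button fully in for about half a second and let it spring back. Leave the mushroom stop button and the speed knob as they are, and do not lift or shift the bowl, cup, tools and other things on and around the machine.

Things in the scene. Friction and masses are not known exactly. Their poses are not given: they have to be found in the camera images.
- wheel: Table-top pottery wheel, fixed: grey metal housing 340 (local x) by 540 (local y) mm, flat deck 150 mm above the table. Origin under its middle, on the table; +x away from the robot, +y to the robot's left; yaw varies. Left: round aluminium wheel head, 260 mm across, axis at local (0, 115) mm, top at 200 mm. Right: controls in columns at local y -105 and -205 mm, rockers at local x 0, either one in either column.
- dir_rocker (a joint): Direction rocker: the NARROW black rocker, 26 mm wide, 56 mm long, lying left-right in a grey bezel, two small curved arrows in front of it. 0 rad = clockwise (end nearer the wheel head standing up; the start), 0.40 rad = anticlockwise (that end down). Pushing the raised end takes 3 to 6 N; past the middle (0.20) it snaps over by itself and stays.
- dir_press (a point): On the top face of the direction rocker's end nearer the wheel head, mid-width, 18 mm from the pivot (its tip is at 28 mm); moves with it: 166 mm above the table at the start, about 159 mm when over. The pivot is at the top face's middle, 160 mm above the table; bezel top at 156 mm. A flat fingertip pushed down here to about 160 mm turns it over.
- mains_rocker (a joint): Mains rocker: the WIDE black rocker, 40 mm wide, 56 mm long, lying fore-aft (along the machine's x) in a grey bezel, a short white bar moulded on its far end. 0 rad = off (far end standing up; the start), 0.40 rad = on (far end down). Same snap action, force and heights as the direction rocker.
- mains_press (a point): On the top face of the mains rocker's far end (with the white bar, farther from the robot), mid-width, 18 mm from the pivot; moves with it: 166 mm above the table at the start, about 159 mm when on. A flat fingertip pushed down here to about 160 mm turns it on.
- start_button (a joint): Start button: flat round grey push button, 34 mm across, in a black collar 46 mm across and 4 mm high, at local (-105, -105) mm of the machine. Value = how far it is in: 0 out, 0.006 m fully in; it springs back. Begins to move at 1.5 N, fully in at about 5 N.
- start_top (a point): Centre of the start button's flat top, 162 mm above the table when out, 156 mm when fully in; moves with it.
- stop_button (a joint): Mushroom stop button to the right of the start button, at local (-105, -205) mm of the machine: black, domed head 42 mm across, top 184 mm above the table: not to be pressed. 0 out, 0.006 m fully in.
- speed_pointer (a point): End of the white pointer on top of the black round speed knob (46 mm foot, 22 mm high) at local (100, -105) mm of the machine: 16 mm from the knob's axis, 172 mm above the table. The knob's setting varies and is to be left as it is.
- pot: Terracotta bowl standing on the wheel head, 136 mm across the rim, 75 mm high, origin under its middle; top 275 mm above the table. Leave alone.
- water_cup: Small white cup, 66 mm across, 55 mm high, on the deck behind the rocker in the outer column; origin under its middle. Leave alone.
- rib: Flat wooden rib, 34 by 84 by 6 mm, on the deck's front edge to the left of the start button; origin under its middle. Leave alone.
- knife: Wooden modelling knife, about 130 mm long (local y), 14 mm wide, 8 mm thick, lying left-right on the deck between the front row of buttons and the rockers; origin under its middle. Leave alone.
- tool_pot: Clear plastic pot of modelling tools on the table left of the machine, 88 mm across, 197 mm high over the tools; origin under its middle. Leave alone.
- tub: Lidded tub in red, blue and white bands, 82 mm across, 90 mm high, on the table left of the machine; origin under its middle. Leave alone.
- dowel: Wooden rolling dowel, 36 mm thick, 380 mm long (local x), lying on the table right of the machine; origin below its middle. Leave alone.
- slat: Wooden slat, 420 (local x) by 50 by 14 mm, on the table right of the dowel; origin under its middle. Leave alone.

How it is judged:
On the way, in this order (a step that is already met when the one before it is completed fails the run):
1. the direction rocker is pushed over to anticlockwise, with the mains still off (value of joint dir_rocker above 0.34 rad and value of joint mains_rocker below 0.06 rad), for 0.1 s.
2. the mains rocker is switched on (value of joint each of dir_rocker, mains_rocker above 0.34 rad), for 0.1 s.
3. the start button is pressed in by the fingers (value of joint start_button above 0.0042 m and contact force between the fingers and start_button above 1 N and value of joint mains_rocker above 0.34 rad), for 0.2 s.
At the end, for the whole second after the job is handed in: Direction rocker anticlockwise and mains rocker on (each beyond 0.34 rad), start button sprung back out and stop button out (each within 1.2 mm), the pot at rest (all of step 2 and value of joint each of start_button, stop_button below 0.0012 m and linear speed of pot below 0.02 m/s); the robot touches nothing.
It fails at once if the mains is on while the direction rocker is not at anticlockwise (value of joint mains_rocker above 0.2 rad and value of joint dir_rocker below 0.3 rad).
It fails at once if the start button is pressed before the mains is on (value of joint start_button above 0.003 m and value of joint mains_rocker below 0.3 rad).
It fails at once if the stop button is pressed (3 mm) or the speed knob is turned (pointer 6 mm) (value of joint stop_button above 0.003 m or distance of speed_pointer from where it was at the start of the episode above 0.006 m).
It fails at once if something on the machine is lifted or shifted more than 15 mm (distance of any of pot, water_cup, rib, knife from where it was at the start of the episode above 0.015 m).
It fails at once if something on the table is lifted or shifted more than 20 mm (distance of any of tool_pot, tub, dowel, slat from where it was at the start of the episode above 0.02 m).
It also fails if it takes over 48 s, if anything falls off the work surface, if the arm or the gripper's body presses on something with over 40 N, if the wrist force passes 120 N, or if a joint passes its speed limit or range.

## Robot

A 6-joint arm with a two-finger parallel gripper is mounted at the origin on the work surface. World frame = base frame: x ahead of the robot, y to its left, z up, the work surface at z = 0. Lengths are in m, angles in rad, forces in N, time in s.
With the tool pointing down it reaches from about 0.3 to 0.875 m from the base axis. Payload 4.2 kg.
Tool frame: the origin (TCP) lies where the fingers leave the gripper's body, on its centre line; the fingertips stand 73 mm ahead of it and the grasp point (between the pads) lies 54 mm ahead of it; y points along the fingers, x is the direction in which the jaws open and shut, and the axes are right-handed (so a half turn about y gives the same grasp; the last joint's range is limited). The gripper opens to 85 mm and grips with 20 to 120 N. Pads are 22 mm wide; open, the fingers measure 114 mm over their backs; the gripper's body (76 mm by 85 mm) begins 54 mm behind the grasp point. The pads swing forward as they close: fully open they stand 13 mm farther back than shut.
Start: joints at [1.124, 0.32, 1.565, -0, 1.257, -0.02], TCP at [0.238, 0.523, 0.304] pointing down, gripper open.
Joint ranges: [-3.11, 3.11], [-0.84, 2.01], [0.21, 2.61], [-1.34, 4.49], [0.05, 2.63], [-2.56, 2.56]. Speed limits (rad/s): [2.57, 2.57, 3.14, 3.14, 3.14, 3.14].

## Interface

Orientations are given as [roll, pitch, yaw] about the fixed x, y, z axes, in that order (R = Rz(yaw) Ry(pitch) Rx(roll)).
In Python, from station import bot gives the robot as it stands. Calls block until the motion is done:
- bot.move_ptp(position, orientation): joint-space move of the TCP to a pose.
- bot.move_straight(position, rot=None, velocity=0.15): straight line of the TCP; rot=None keeps the orientation; velocity is the mean speed in m/s.
- bot.move_j(angles): joint-space move.
- bot.open_gripper() and bot.close(): open the fingers fully, or close them until they stop; the grip force is fixed at half the most.
- bot.sleep(seconds).
- bot.solve_ik(position, orientation): joint angles nearest the present ones, or None.
- bot.get_obs(): the state.
- bot.capture(name): name is "scene" or "top"; returns a dict with "pixels" (480x640x3 uint8, red, green, blue), "mtx" (3x3 intrinsics, pixels), "dist_coeffs" ([k1, k2, p1, p2, k3] as OpenCV has them; the pictures are not rectified), "R" (3x3) and "t" (3): a world point X has camera coordinates R X + t. Camera axes: x right, y down, z forward; pixel columns grow to the right and rows downward; lengths in m; the calibration is good to about 2 mm. A picture is of the moment at which its call begins. There is no depth.
A pose or a line that the arm cannot do raises bot.MotionError and nothing moves.
- bot.sign_off(): hands the job in, once; it reports no verdict.
The state is a dict: "t": time; "joints": joint angles; "dq": joint speeds; "effort": joint torques, N m; "eef_pos": TCP position; "orientation": TCP orientation; "contact_force": force on the tool from outside, world axes, zero at the start; "moment": the same for the moment, N m; "grip_width": opening from 0.0 (shut) to 1.0 (fully open).
Only numpy, scipy, OpenCV 4.12 (cv2) and the standard library are available. Lean on these libraries where they do the work, as an engineer would, in place of code of your own. Each camera call takes 0.05 s, during which the arm holds its last target.

## Working session

There is one attempt and no reset: what is moved stays moved. The work goes in short steps, each a Python script; the robot and the scene stay as the last script left them, time stands still between calls to the robot, and variables do not carry over. Pictures are saved under pics/ and viewed, and the job is handed in when it is done.

```bash
ls; mkdir -p pics
cat > h.py <<'E'
import numpy as np, cv2
from station import bot
def snap(n,f):
    c=bot.capture(n); cv2.imwrite(f'pics/{f}.png',c['pixels'][:,:,::-1]); 
    np.savez(f'pics/{f}.npz',**{k:np.array(v) for k,v in c.items()}); return c
def ray(c,uv):
    p=cv2.undistortPoints(np.array([[uv]],float),np.array(c['mtx']),np.array(c['dist_coeffs']))[0,0]
    R=np.array(c['R']);t=np.array(c['t']); return -R.T@t, R.T@np.array([p[0],p[1],1])
def onz(c,uv,z):
    o,d=ray(c,uv); return o+d*(z-o[2])/d[2]
def proj(c,X):
    R=np.array(c['R']); return cv2.projectPoints(np.array(X,float).reshape(-1,1,3),cv2.Rodrigues(R)[0],np.array(c['t'],float),np.array(c['mtx']),np.array(c['dist_coeffs']))[0][:,0]
E
python3 - <<'E'
from h import *
for n in('scene','top'):
    c=snap(n,n+'0'); print(n,-np.array(c['R']).T@c['t'])
o=bot.get_obs();print(o)
E
```

```text
pics
scene [ 1.85648387 -0.17786037  1.24550488]
top [ 0.33298373 -0.00758163  1.4645936 ]
{'t': 0.1, 'joints': array([ 1.12399533e+00,  3.20223890e-01,  1.56552472e+00, -2.83347294e-05,
        1.25743249e+00, -2.00054607e-02]), 'dq': array([-1.10780249e-03, -7.01441015e-04, -1.43796431e-03,  2.37777997e-06,
       -8.80903055e-04,  3.29430140e-05]), 'effort': array([-6.84516308e-04, -4.16407585e+01, -2.34707040e+01, -7.73660713e-05,
        4.91844970e-03,  7.69981199e-06]), 'eef_pos': array([0.23790014, 0.52314004, 0.30318115]), 'orientation': array([-1.57079149,  0.00158867,  1.14400955]), 'contact_force': array([-0.04832493,  0.39273464,  0.58543878]), 'moment': array([0.01427051, 0.01090749, 0.03394096]), 'grip_width': 1.0015260799086803}
```

View pics/scene0.png

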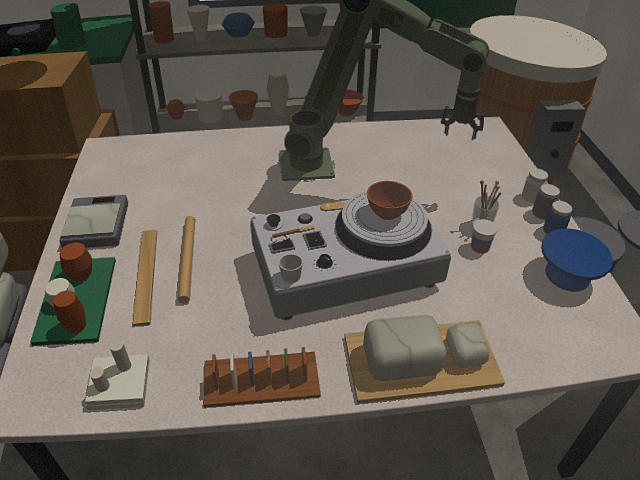

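View pics/top0.png

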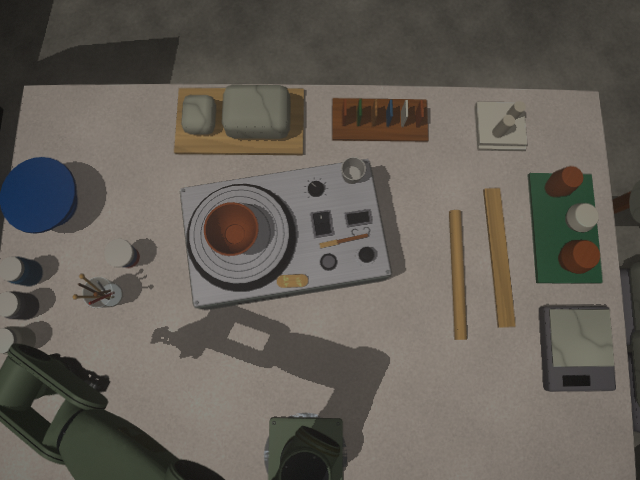

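The top view shows the machine yawed slightly. The mains rocker, lying fore-aft, is at about (322,223), and the direction rocker is at about (358,218). The start button is at (329,261), stop at (367,254), knob at (316,188), knife at about (345,240) and cup at (355,170). I'll zoom in next.

Run:
```python
import cv2
a=cv2.imread('pics/top0.png')[150:290,290:400]; a=cv2.convertScaleAbs(a,alpha=1.5)
cv2.imwrite('pics/top0z.png',cv2.resize(a,None,fx=4.2,fy=4.2,interpolation=2))
a=cv2.imread('pics/scene0.png')[195:295,245:355]; a=cv2.convertScaleAbs(a,alpha=1.8)
cv2.imwrite('pics/scene0z.png',cv2.resize(a,None,fx=6,fy=6,interpolation=2))
```

```text
(no output)
```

View pics/top0z.png

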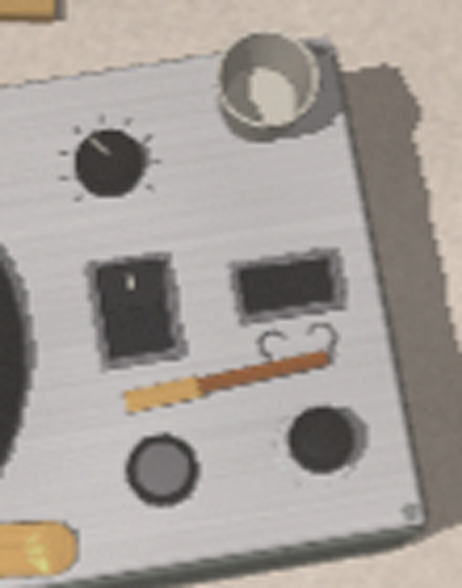

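View pics/scene0z.png

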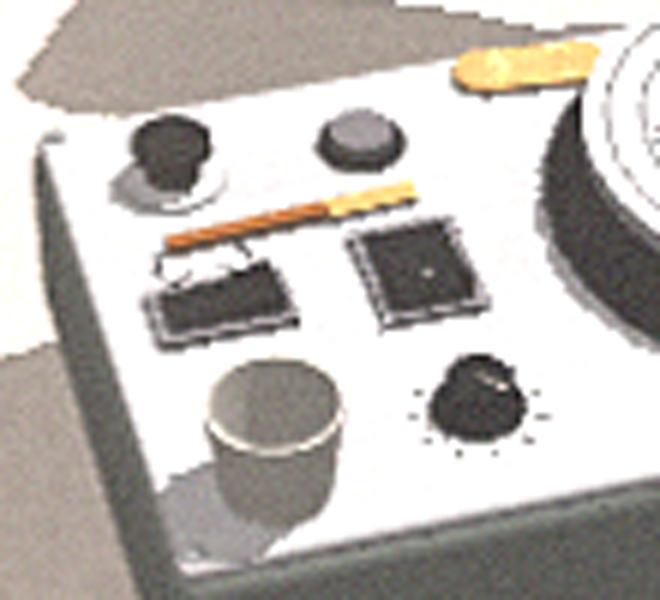

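The zoomed view shows the mains rocker on the left, with its white bar at the far end, and the direction rocker on the right behind the knife. Next I'll find the dark blobs in both views and fit the machine pose to them.

```bash
cat > fit.py <<'E'
from h import *
from scipy.optimize import least_squares
def blobs(f,box,th):
    c=dict(np.load(f'pics/{f}.npz')); g=c['pixels'].max(2)
    m=np.zeros_like(g); u0,v0,u1,v1=box; m[v0:v1,u0:u1]=(g[v0:v1,u0:u1]<th)*255
    n,l,s,ce=cv2.connectedComponentsWithStats(m)
    return c,[(ce[i].round(2),s[i]) for i in range(1,n) if s[i][4]>25]
if __name__=='__main__':
    for f,b,th in(('top0',(300,170,385,275),55),('scene0',(255,205,345,275),45)):
        c,B=blobs(f,b,th)
        for ce,s in B: print(f,ce,s,onz(c,ce,.160).round(4))
E
python3 fit.py
```

```text
top0 [315.69 188.42] [308 181  16  15 181] [ 0.7266 -0.0219  0.16  ]
top0 [357.44 217.48] [347 211  22  14 221] [ 0.6466 -0.1351  0.16  ]
top0 [321.53 222.98] [313 212  18  23 326] [ 0.6302 -0.0385  0.16  ]
top0 [366.05 254.06] [359 247  15  15 177] [ 0.547  -0.1573  0.16  ]
top0 [328.51 261.72] [320 254  17  16  74] [ 0.5253 -0.0577  0.16  ]
scene0 [340.22 227.53] [336 211   9  33 153] [0.5911 0.0473 0.16  ]
scene0 [273.74 220.04] [268 215  12  11  47] [ 0.5341 -0.1509  0.16  ]
scene0 [304.52 220.19] [298 216  14   7  27] [ 0.5449 -0.0569  0.16  ]
scene0 [314.62 239.1 ] [306 232  18  15 113] [ 0.6355 -0.0358  0.16  ]
scene0 [283.9  243.79] [272 239  20  10  68] [ 0.6465 -0.1275  0.16  ]
scene0 [324.13 261.26] [317 254  15  14 134] [ 0.7324 -0.0196  0.16  ]
```

```bash
cat >> fit.py <<'E'
    T,_=blobs('top0',(0,0,1,1),1); S,_=blobs('scene0',(0,0,1,1),1)
    # local points, z, top px
    L=[((.1,-.105,.168),(315.7,188.4)),((0,-.205,.159),(357.44,217.48)),((0,-.105,.159),(321.53,222.98)),
       ((-.105,-.205,.18),(366.05,254.06)),((-.105,-.105,.156),(328.51,261.72))]
    P=np.array([l[0] for l in L]); W=np.array([onz(T,l[1],l[0][2]) for l in L])
    def f(p): 
        c,s=np.cos(p[2]),np.sin(p[2]); return (W[:,:2]-(np.c_[c*P[:,0]-s*P[:,1],s*P[:,0]+c*P[:,1]]+p[:2])).ravel()
    r=least_squares(f,[.6,.06,.16]); print(r.x,(r.fun.reshape(-1,2)*1000).round(1))
    p=r.x;np.save('pose.npy',p);R=np.array([[np.cos(p[2]),-np.sin(p[2])],[np.sin(p[2]),np.cos(p[2])]])
    l2w=lambda q:np.r_[R@q[:2]+p[:2],q[2]]
    print(W.round(4))
    for n,q in dict(dir=(0,-.187,.166),mains=(.018,-.105,.166),start=(-.105,-.105,.162),dirpiv=(0,-.205,.16),mainpiv=(0,-.105,.16),knob=(.1,-.105,.172),stop=(-.105,-.205,.18),c1=(-.17,-.27,.15),c2=(.17,-.27,.15),c3=(-.17,.27,.15),head=(0,.115,.2)).items():
        w=l2w(q); print(n,w.round(4),'top',proj(T,w).round(1)[0],'scene',proj(S,w).round(1)[0])
E
python3 fit.py | tail -25
```

```text
scene0 [304.52 220.19] [298 216  14   7  27] [ 0.5449 -0.0569  0.16  ]
scene0 [314.62 239.1 ] [306 232  18  15 113] [ 0.6355 -0.0358  0.16  ]
scene0 [283.9  243.79] [272 239  20  10  68] [ 0.6465 -0.1275  0.16  ]
scene0 [324.13 261.26] [317 254  15  14 134] [ 0.7324 -0.0196  0.16  ]
[0.60973626 0.06491782 0.18115135] [[-2.7 -1.5]
 [ 0.1  1.5]
 [ 1.8 -0.1]
 [ 0.3  0.6]
 [ 0.5 -0.5]]
[[ 0.7243 -0.0218  0.168 ]
 [ 0.6468 -0.1352  0.159 ]
 [ 0.6304 -0.0385  0.159 ]
 [ 0.5437 -0.155   0.18  ]
 [ 0.5259 -0.0578  0.156 ]]
dir [ 0.6434 -0.119   0.166 ] top [351.7 218. ] scene [286.6 241.4]
mains [ 0.6464 -0.0351  0.166 ] top [320.4 216.6] scene [315.3 240. ]
start [ 0.5254 -0.0573  0.162 ] top [328.4 261.6] scene [303.8 215.7]
dirpiv [ 0.6467 -0.1367  0.16  ] top [358.  217.4] scene [280.7 244.1]
mainpiv [ 0.6287 -0.0384  0.16  ] top [321.5 223.5] scene [313.5 237.6]
knob [ 0.727  -0.0203  0.172 ] top [315.2 187. ] scene [323.7 256.9]
stop [ 0.5434 -0.1556  0.18  ] top [366.3 254.2] scene [272.1 217. ]
c1 [ 0.4912 -0.2313  0.15  ] top [393.6 275.7] scene [247.5 215.6]
c2 [ 0.8256 -0.17    0.15  ] top [369.1 156.1] scene [273.  291.9]
c3 [0.3939 0.2999 0.15  ] top [192.2 309.9] scene [405.6 187.1]
head [0.589 0.178 0.2  ] top [238.5 234.1] scene [383.4 214. ]
```

Blob residuals are about 2 mm, but the scene view suggests a shift of about 1.5 px. I'll refine with bezel outlines in both views.

```bash
cat > fit2.py <<'E'
from fit import *
obs=[]
for f,b,ths in(('top0',(296,165,400,275),(85,100,115)),('scene0',(252,200,338,280),(65,80,95))):
    c=dict(np.load(f'pics/{f}.npz')); g=c['pixels'].max(2); print(f,'deck',g[237,330] if f=='top0' else g[235,297])
    for th in ths:
        _,B=blobs(f,b,th)
        print(th,[(tuple(ce),tuple((s[:2]+(s[2:4]-1)/2)),int(s[4])) for ce,s in B if s[4]<900])
E
python3 fit2.py
```

```text
top0 deck 126
85 [((np.float64(346.46), np.float64(170.3)), (np.float64(347.0), np.float64(171.5)), 74), ((np.float64(315.72), np.float64(188.46)), (np.float64(316.0), np.float64(188.5)), 215), ((np.float64(321.89), np.float64(223.43)), (np.float64(322.0), np.float64(224.0)), 467), ((np.float64(358.21), np.float64(217.76)), (np.float64(358.0), np.float64(218.0)), 360), ((np.float64(367.15), np.float64(254.14)), (np.float64(367.0), np.float64(254.5)), 238), ((np.float64(328.12), np.float64(261.58)), (np.float64(328.0), np.float64(261.5)), 229)]
100 [((np.float64(316.24), np.float64(188.36)), (np.float64(317.5), np.float64(188.5)), 236), ((np.float64(358.34), np.float64(217.6)), (np.float64(358.5), np.float64(218.0)), 404), ((np.float64(322.05), np.float64(223.5)), (np.float64(322.0), np.float64(223.5)), 547), ((np.float64(296.58), np.float64(232.52)), (np.float64(297.0), np.float64(232.0)), 50), ((np.float64(354.21), np.float64(236.85)), (np.float64(353.5), np.float64(235.5)), 145), ((np.float64(367.24), np.float64(254.04)), (np.float64(367.0), np.float64(254.0)), 247), ((np.float64(3
[... 2235 characters left out ...]
loat64(271.95), np.float64(221.73)), (np.float64(271.5), np.float64(222.0)), 179), ((np.float64(304.7), np.float64(218.64)), (np.float64(304.5), np.float64(218.5)), 112), ((np.float64(336.15), np.float64(226.96)), (np.float64(335.5), np.float64(227.0)), 55), ((np.float64(275.77), np.float64(262.71)), (np.float64(276.5), np.float64(250.0)), 893), ((np.float64(290.26), np.float64(233.1)), (np.float64(292.0), np.float64(234.0)), 81), ((np.float64(314.21), np.float64(240.09)), (np.float64(314.5), np.float64(240.0)), 285), ((np.float64(281.61), np.float64(245.81)), (np.float64(281.5), np.float64(245.5)), 234), ((np.float64(324.13), np.float64(261.4)), (np.float64(324.0), np.float64(261.0)), 185)]
```

```bash
cat > fit3.py <<'E'
from h import *
from scipy.optimize import least_squares
T,S=[dict(np.load(f'pics/{f}.npz')) for f in('top0','scene0')]
O=[(T,(0,-.205,.156),(358.2,217.6)),(T,(0,-.105,.156),(322,223.5)),(T,(-.105,-.105,.156),(328.3,261.5)),(T,(-.105,-.205,.178),(366.3,254.1)),(T,(.1,-.105,.166),(315.7,188.4)),
   (S,(0,-.205,.156),(281.6,245.8)),(S,(0,-.105,.156),(314.2,240.1)),(S,(.1,-.105,.161),(324.1,261.4))]
def l2w(p,q):
    c,s=np.cos(p[2]),np.sin(p[2]); return np.array([c*q[0]-s*q[1]+p[0],s*q[0]+c*q[1]+p[1],q[2]])
def run(sel):
    f=lambda p:np.concatenate([onz(c,uv,q[2])[:2]-l2w(p,q)[:2] for c,q,uv in sel])*1000
    r=least_squares(f,[.6,.06,.17]); print(r.x.round(4)); print(r.fun.reshape(-1,2).round(1).tolist()); return r.x
run(O[:5]); run(O[5:]); p=run(O); np.save('pose.npy',p)
for n,q in dict(dir=(0,-.187,.166),mains=(.018,-.105,.166),start=(-.105,-.105,.162)).items(): print(n,l2w(p,q).round(4))
E
python3 fit3.py
```

```text
[0.6102 0.0641 0.1796]
[[0.4, 0.0], [0.7, -0.6], [0.8, 0.7], [0.5, 0.4], [-2.5, -0.5]]
[0.6186 0.0676 0.1572]
[[-0.6, 0.3], [0.3, -0.9], [0.3, 0.6]]
[0.6128 0.065  0.1755]
[[-1.4, -0.8], [-1.5, -1.5], [-1.3, -0.6], [-1.3, -0.8], [-4.7, -0.9], [1.5, 2.2], [4.2, 1.3], [4.4, 1.0]]
dir [ 0.6455 -0.1191  0.166 ]
mains [ 0.6489 -0.0352  0.166 ]
start [ 0.5277 -0.0567  0.162 ]
```

The two views agree within about 3 mm, so I'll act. I'll close the gripper, rise and go above the direction rocker.

```bash
cat >> h.py <<'E'
def st(): 
    o=bot.get_obs(); return round(o['t'],2),o['eef_pos'].round(4),o['contact_force'].round(2),round(float(o['grip_width']),3)
E
python3 - <<'E'
from h import *
bot.close(); print(st())
p=bot.get_obs()['eef_pos']
bot.move_straight([p[0],p[1],.44],velocity=.25); print(st())
bot.move_ptp([.6455,-.1191,.44],[-np.pi/2,0,.1755]); print(st())
bot.move_straight([.6455,-.1191,.275],velocity=.15); print(st(),bot.get_obs()['joints'].round(2))
snap('scene','s1'); snap('top','t1')
a=cv2.imread('pics/s1.png')[140:290,215:385]; a=cv2.convertScaleAbs(a,alpha=1.8)
cv2.imwrite('pics/s1z.png',cv2.resize(a,None,fx=4,fy=4,interpolation=2))
E
```

```text
(0.87, array([0.238 , 0.5234, 0.304 ]), array([-0.43, -0.04,  0.2 ]), -0.002)
(1.56, array([0.2378, 0.5231, 0.4386]), array([-0.09,  0.31, -0.56]), -0.001)
(4.24, array([ 0.6456, -0.1181,  0.4401]), array([ 0.43,  0.44, -0.63]), 0.002)
(5.49, array([ 0.6459, -0.1192,  0.2761]), array([-0.3 , -0.23, -0.19]), -0.001) [-0.2   0.46  1.41  0.    1.27 -0.38]
```

View pics/s1z.png

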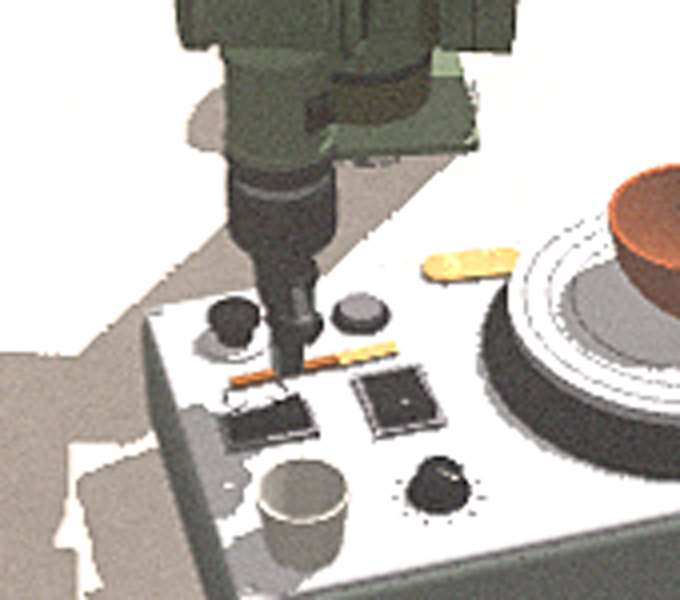

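The closed fingertips are at about px (287,234) in the scene view, above the inner end of the direction rocker. I'll work out the tip height from that pixel, then press down in small steps watching the force.

```bash
cat >> h.py <<'E'
def press(x,y,z0,zmin,fmax,dz=.002,v=.03):
    z=z0; log=[]
    while z>=zmin-1e-9:
        bot.move_straight([x,y,z],velocity=v); o=bot.get_obs(); log.append((round(z,4),round(o['eef_pos'][2],4),*o['contact_force'].round(1)))
        if np.linalg.norm(o['contact_force'])>fmax: break
        z-=dz
    return log
E
python3 - <<'E'
from h import *
S=dict(np.load('pics/s1.npz'))
for h in (.06,.073,.086): print(h,proj(S,[.6459,-.1192,.276-h])[0])
# approach
bot.move_straight([.6455,-.1191,.252],velocity=.06); print(st())
for l in press(.6455,-.1191,.248,.2325,9): print(l)
print(st())
E
```

```text
0.06 [286.1475999 228.8857888]
0.073 [286.27868032 232.32784418]
0.086 [286.40881043 235.73347163]
(6.12, array([ 0.6454, -0.1191,  0.2515]), array([-0.83,  0.16, -0.03]), 0.002)
(0.248, np.float64(0.2479), np.float64(0.6), np.float64(1.3), np.float64(-0.2))
(0.246, np.float64(0.2459), np.float64(-0.8), np.float64(0.5), np.float64(0.7))
(0.244, np.float64(0.2438), np.float64(0.2), np.float64(0.2), np.float64(0.3))
(0.242, np.float64(0.2418), np.float64(-0.1), np.float64(0.2), np.float64(-0.5))
(0.24, np.float64(0.2405), np.float64(1.1), np.float64(0.0), np.float64(1.9))
(0.238, np.float64(0.2381), np.float64(-0.4), np.float64(1.1), np.float64(2.9))
(0.236, np.float64(0.2352), np.float64(0.3), np.float64(-0.0), np.float64(0.6))
(0.234, np.float64(0.2335), np.float64(-0.5), np.float64(0.3), np.float64(-0.5))
(8.16, array([ 0.6453, -0.1192,  0.2335]), array([-0.49,  0.35, -0.45]), 0.003)
```

The force rose from TCP 0.2405, which puts the tip 73 mm ahead of the TCP. It then dropped to about zero, as expected if the rocker snapped over. I'll lift and check by picture.

Run:
```python
from h import *
bot.move_straight([.6455,-.1191,.30],velocity=.15)
bot.move_ptp([.6489,-.0352,.30],[-np.pi/2,0,.1755-np.pi/2]); print(st(),bot.get_obs()['joints'].round(2))
snap('scene','s2')
a=np.hstack([cv2.imread(f'pics/{f}.png')[200:290,245:345] for f in('scene0','s2')]); a=cv2.convertScaleAbs(a,alpha=1.8)
cv2.imwrite('pics/s2z.png',cv2.resize(a,None,fx=4,fy=4,interpolation=2))
```

```text
(10.25, array([ 0.6488, -0.0353,  0.2994]), array([-0.23, -0.75, -0.64]), -0.004) [-0.07  0.44  1.39 -0.    1.32  1.32]
```

View pics/s2z.png

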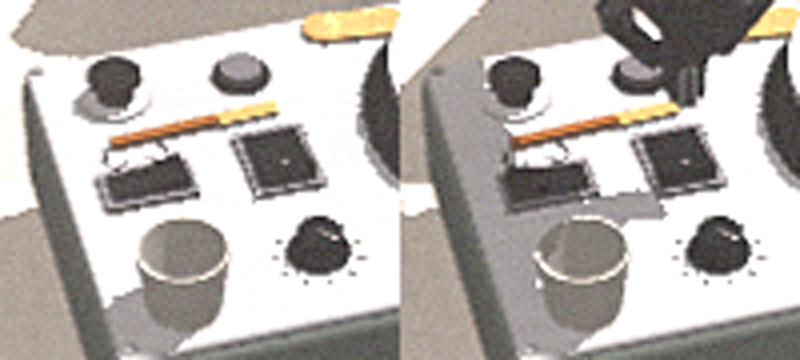

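In the right half, the direction rocker's outer end now stands up and its end nearer the wheel head is down, so it has turned over. The mains rocker and the knife haven't moved. Mains rocker next.

Run:
```python
from h import *
bot.move_straight([.6489,-.0352,.248],velocity=.12)
for l in press(.6489,-.0352,.244,.2325,9): print(*l)
bot.move_straight([.6489,-.0352,.30],velocity=.15)
bot.move_ptp([.5277,-.0567,.28],[-np.pi/2,0,.1755-np.pi/2]); print(st())
snap('scene','s3')
a=np.hstack([cv2.imread(f'pics/{f}.png')[200:290,245:345] for f in('scene0','s3')]); a=cv2.convertScaleAbs(a,alpha=1.8)
cv2.imwrite('pics/s3z.png',cv2.resize(a,None,fx=4,fy=4,interpolation=2))
```

```text
0.244 0.2444 -0.6 -0.7 0.2
0.242 0.2419 -1.1 -0.0 0.1
0.24 0.2405 0.1 -0.1 2.4
0.238 0.2378 0.2 -0.3 1.0
0.236 0.2352 -0.3 -0.6 0.1
0.234 0.2335 0.0 0.0 0.2
(13.57, array([ 0.527 , -0.0568,  0.2793]), array([1.35, 0.65, 0.73]), -0.003)
```

View pics/s3z.png

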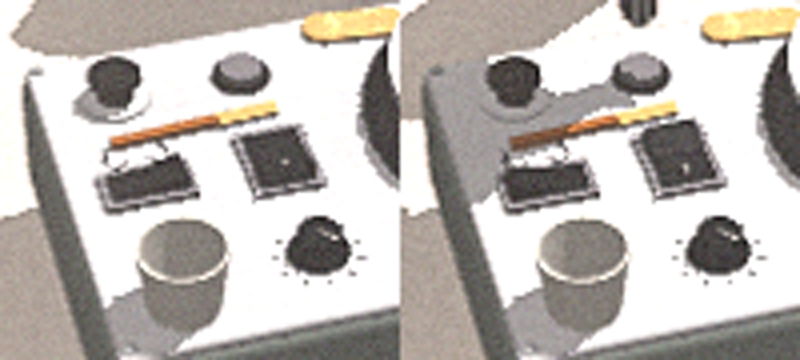

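The mains rocker's near end is now up and its white bar is tilted down, so it's on. The direction rocker is still over. Now the start button.

Run:
```python
from h import *
x,y=.5277,-.0567
bot.move_straight([x,y,.242],velocity=.08)
for l in press(x,y,.237,.2280,6.5,dz=.0015): print(*l)
for i in range(4): bot.sleep(.12); print(st())
bot.move_straight([x,y,.25],velocity=.1)
bot.move_straight([x,y,.40],velocity=.2)
bot.move_ptp([.3,-.32,.40],[-np.pi/2,0,-1.2]); print(st())
bot.sleep(.3)
snap('scene','s4');snap('top','t4')
a=np.hstack([cv2.imread(f'pics/{f}.png')[200:290,245:345] for f in('scene0','s4')]); a=cv2.convertScaleAbs(a,alpha=1.8)
cv2.imwrite('pics/s4z.png',cv2.resize(a,None,fx=4,fy=4,interpolation=2))
```

```text
0.237 0.237 -0.5 0.2 0.6
0.2355 0.2355 -0.2 0.0 -0.9
0.234 0.2342 0.4 -0.5 1.3
0.2325 0.2327 0.4 -0.4 1.8
0.231 0.2312 0.3 0.5 2.8
0.2295 0.2296 1.4 -0.1 3.8
0.228 0.2286 0.1 -0.0 6.1
(16.18, array([ 0.5279, -0.0567,  0.2286]), array([0.5 , 0.76, 7.45]), 0.003)
(16.3, array([ 0.5279, -0.0567,  0.2286]), array([-0.85, -0.46,  6.98]), -0.003)
(16.42, array([ 0.5279, -0.0567,  0.2286]), array([ 0.55, -0.14,  6.86]), -0.002)
(16.53, array([ 0.5279, -0.0567,  0.2286]), array([-0.35,  0.49,  6.85]), 0.003)
(19.11, array([ 0.3005, -0.3197,  0.3997]), array([0.1 , 0.42, 0.23]), 0.003)
```

View pics/s4z.png

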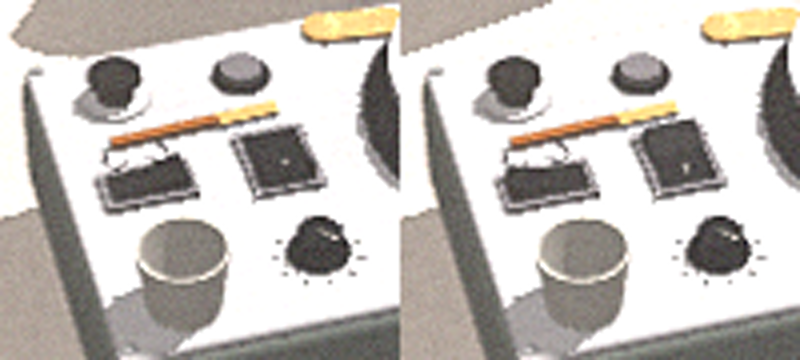

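View pics/t4.png

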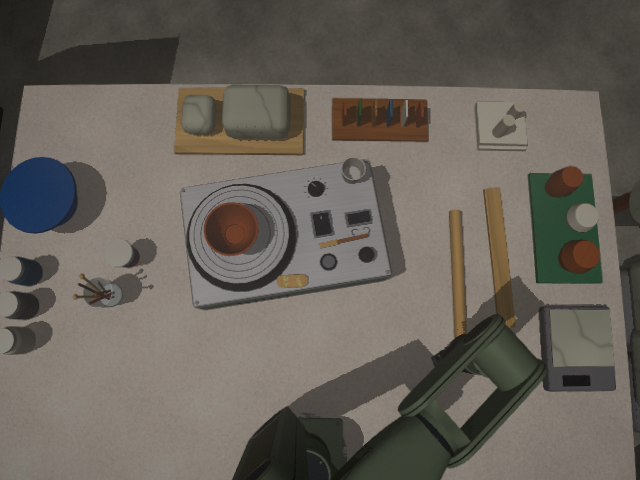

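Both rockers are over, and the start button stands out again at (329,261). Everything else is where it was, and the arm is clear at about 0.33 m tip height with the contact force near zero. Handing in.

```bash
python3 -c "
from h import *
print(st()); bot.sign_off()"
```

```text
(19.51, array([ 0.3003, -0.3198,  0.3999]), array([-0.2 , -0.79,  0.28]), -0.002)
the job is handed in; nothing more can be done
```

I switched the direction rocker to anticlockwise, then the mains rocker to on. After that I held the start button fully in for about half a second at about 7 N and let it spring back. I handed the job in at 19.5 s, and no verdict was reported.

- **Rockers:** on each, the push force rose and then dropped to about zero. Pictures taken after each push show both turned over and staying there.
- **Start button:** it was in to its full 6 mm, and the last pictures show it standing out again.
- **Everything else:** I saw no movement of the stop button, speed knob, bowl, cup, knife, rib, or the items on the table. In the last top view the arm partly covers the near ends of the dowel and slat. The arm was well clear above them, with contact force near zero.
- **Disagreement:** the two camera views differed by a few millimetres on the machine's position and about 0.02 rad on its yaw. I used the combined fit, and every press landed as intended.

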